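# Bring the spice jar round to the front of the lazy susan

## Robot

A 6-joint arm with a two-finger parallel gripper is mounted at the origin on a cart in front of the work surface, level with it; the furniture and walls round the work are solid. World frame = base frame: x ahead of the robot, y to its left, z up, the work surface at z = 0. Lengths are in m, angles in rad, forces in N, time in s.
With the tool pointing down it reaches from about 0.275 to 0.775 m from the base axis. Payload 14.6 kg.
Tool frame: the origin (TCP) lies on the centre line of the jaws, within the pads' length; the fingertips stand 11 mm ahead of it and the grasp point (between the pads) lies 8 mm behind it (bot.finger_overhang is the distance from the TCP to the fingertips, in m); z points along the fingers, y is the line along which they close (so a half turn about z gives the same grasp; the last joint's range is limited). The gripper opens to 85 mm and grips with 20 to 120 N. Pads are 22 mm wide; open, the fingers measure 114 mm over their backs; the gripper's body (76 mm by 85 mm) begins 54 mm behind the grasp point. The pads swing forward as they close: fully open they stand 13 mm farther back than shut.
Start: joints at [-1.49, 0.263, -0.048, 1.259, 0, 1.415], TCP at [0.123, -0.51, 0.206] pointing down, gripper open.
Joint ranges: [-2.65, 2.65], [-0.89, 1.7], [-1.18, 1.37], [-2.13, 2.11], [-1.35, 1.29], [-3.14, 3.14]. Speed limits (rad/s): [1.89, 1.89, 2.57, 2.79, 3.14, 3.14].

## Interface

Orientations are given as a 3x3 rotation matrix whose columns are the frame's x, y, z axes.
In Python, from cell import monitor, eyes, bot gives the robot as it stands.
- The arm moves only by the shell command python3 -m jog 'ROWS' [OPENING]. ROWS is JSON, one flat list of numbers, 4 for each row, row after row: the shift along the world's x, y, z in mm, then the turn about the world's z in degrees. A call has 1 to 20 rows; each row is the pose to reach, as a shift and turn from the pose commanded when the call began; what a row does not reach only later rows make up. A row lasts 1/12 s, in which the tool goes at most 41.7 mm and 7.16 degrees, less where a joint would pass 70% of its speed; a pose out of reach is approached as far as the arm can. A call with a gripper value outside its range is refused whole. OPENING is the finger opening in mm, from 0 to 85.4, set as the call begins (- or left out, the last holds). The fingers move at their own pace and stop on an object; the grip force is fixed at half the most. Time passes only in rows, so rows that repeat a pose let the fingers close. It gives the time, the measured TCP pose, the force, the opening and the grip force at its end, in the units of the state.
- monitor.read_state(): the state, without advancing time (a new reading comes with each control period).
- eyes.read_camera(name): name is "scene" or "top" or "wrist"; returns the picture (384x512x3 uint8, red, green, blue); there is no depth.
- eyes.camera_info(name): a dict with "fx", "fy", "cx", "cy" (pixels), "distortion" ([k1, k2, p1, p2, k3] as OpenCV has them; the pictures are not rectified), "camera_from_world" (4x4, takes a point from world to camera coordinates). Camera axes: x right, y down, z forward; pixel columns grow to the right and rows downward; lengths in m; the calibration is good to about 2 mm. A picture is of the moment at which its call begins: read the wrist's pose just before it. camera_info takes no time and is no camera call; for the wrist camera it gives the pose at the moment of the call.
- bot.hand_in(): hands the job in; it is judged then, once.
The state is a dict: "time": time; "q": joint angles; "dq": joint speeds; "tau": joint torques, N m; "tool_pos": TCP position; "orientation": TCP orientation; "contact_force": force on the tool from outside, world axes, zero at the start; "moment": the same for the moment, N m; "finger_gap": finger opening in m; "gripper_force": force on a finger pad.
Only numpy, scipy, OpenCV 4.12 (cv2) and the standard library are available. Lean on these libraries where they do the work, as an engineer would, in place of code of your own. Each camera call takes 0.05 s, during which the arm holds its last target. There are 200 camera calls.

## Task

Turn the lazy susan on the worktop until the little spice jar with the cork stopper stands right at the front, squarely behind the red arrow on the foot. Turn only the tray: do not touch the spice jar or the green tin, and keep both standing upright on it. Leave the tray at rest.

Things in the scene. Friction and masses are not known exactly. Their poses are not given: they have to be found in the camera images.
- susan_foot: Fixed dark wooden foot of the lazy susan (disc, 260 mm across). Origin on the worktop on the tray's turning axis, z up. Its -x direction is the FRONT, roughly towards the robot: there a tongue 36 mm wide, 10 mm high reaches 185 mm from the axis (45 mm beyond the tray), with a red arrow pointing at the axis. A white salt shaker, 44 mm wide, top at 122 mm, stands loose on the tray's middle.
- tray (a joint): Turn of the wooden tray about the foot's z, rad, counterclockwise from above positive, limits -6.2 to 6.2; stays where left (drag about 1 N at a post). Tray 280 mm across, top 31 mm above the worktop. Six steel push posts stand on its rim, 12 mm thick, 128 mm from the axis, 30 to 80 mm above the worktop, in the foot's frame at angles (joint value + k x 60 degrees) from +x.
- cork_jar: Little glass spice jar with reddish-brown spice and a brown cork stopper, 52 mm across and 70 mm tall, the one to bring to the front. Stands loose on the tray, its centre 60 to 76 mm from the axis, left or right of it, and rides round with the tray. Origin: centre of its underside.
- tin: Green food tin, 57 mm across and 72 mm tall, standing loose on the tray on the side opposite the spice jar, 60 to 76 mm from the axis. Origin: centre of its underside. Not to be touched.
There are look-alikes about, which are no part of the job. Leave any blue, pink or turquoise look-alike of the cork_jar alone.

How it is judged:
By the outcome, as a careful person would: the job done as asked, in the order asked, and still so for the second after the job is handed in, with the robot touching nothing.
It also fails if it takes over 35 s, if anything falls off the work surface, if the arm or the gripper's body presses on something with over 40 N, if the wrist force passes 120 N, or if a joint passes its speed limit or range.

## Working session

There is one attempt and no reset: what is moved stays moved. The work goes in short steps, Python scripts to look and compute and a shell command to move; the robot and the scene stay as the last step left them, time stands still between calls to the robot, and variables do not carry over. Pictures are saved under pics/ and viewed, at most 10 in all, crops included, and the job is handed in when it is done.

```bash
mkdir -p pics; python3 - <<'E'
from cell import monitor, eyes, bot
import cv2,numpy as np
a=eyes.read_camera("top");b=eyes.read_camera("scene")
cv2.imwrite("pics/top.png",a[:,:,::-1]);cv2.imwrite("pics/scene.png",b[:,:,::-1])
for n in("top","scene"):
  c=eyes.camera_info(n);print(n,c)
E
```

```text
top {'fx': 370.71119054149443, 'fy': 370.71119054149443, 'cx': 255.87210735687833, 'cy': 196.9500048431567, 'distortion': array([-0.03248443,  0.        ,  0.        ,  0.        ,  0.        ]), 'camera_from_world': array([[ 0.02662641, -0.99957564,  0.01181438, -0.10366435],
       [-0.99629314, -0.02750235, -0.08150823,  0.49442249],
       [ 0.08179856, -0.00960031, -0.99660264,  1.10483615],
       [ 0.        ,  0.        ,  0.        ,  1.        ]])}
scene {'fx': 484.90782586314384, 'fy': 484.90782586314384, 'cx': 240.16096029720447, 'cy': 197.1673452258647, 'distortion': array([-0.15265059,  0.        ,  0.        ,  0.        ,  0.        ]), 'camera_from_world': array([[ 0.65206576, -0.75808769,  0.01064412, -0.40378787],
       [-0.37323791, -0.33319593, -0.86583713,  0.20883741],
       [ 0.65992704,  0.56060996, -0.50021273,  0.96905746],
       [ 0.        ,  0.        ,  0.        ,  1.        ]])}
```

View pics/top.png

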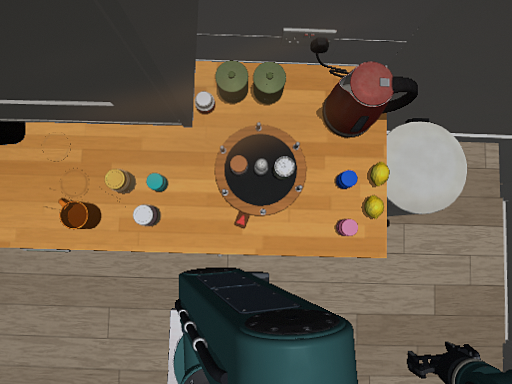

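View pics/scene.png

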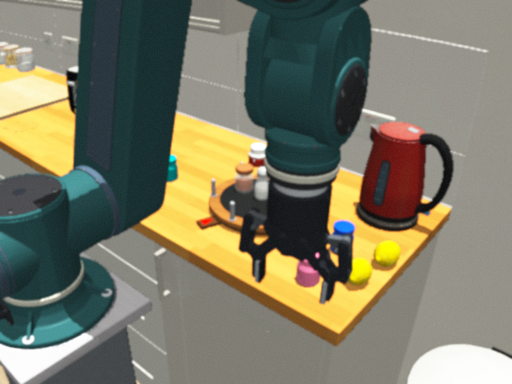

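The top view shows the tray centred near (262,168), with the red arrow at (242,220). A brown-topped jar is at (238,164), the shaker at (261,167) and a white-topped item at (285,167). I'll measure these and zoom in.

```bash
cat > h.py <<'E'
from cell import monitor, eyes, bot
import cv2,numpy as np
def pt(name,u,v,z,ci=None):
    c=ci or eyes.camera_info(name);K=np.array([[c["fx"],0,c["cx"]],[0,c["fy"],c["cy"]],[0,0,1]])
    x=cv2.undistortPoints(np.array([[[u,v]]],float),K,c["distortion"])[0,0]
    T=c["camera_from_world"];R=T[:3,:3];o=-R.T@T[:3,3];d=R.T@np.array([x[0],x[1],1])
    return o+d*(z-o[2])/d[2]
def blobs(m,amin=8):
    n,l,s,ce=cv2.connectedComponentsWithStats(m.astype(np.uint8))
    return [(ce[i].round(1).tolist(),int(s[i,4])) for i in range(1,n) if s[i,4]>=amin]
E
python3 - <<'E'
from h import *
a=cv2.imread("pics/top.png")
cv2.imwrite("pics/crop.png",cv2.resize(a[110:240,190:370],None,fx=4,fy=4,interpolation=cv2.INTER_CUBIC))
b=cv2.imread("pics/scene.png")
cv2.imwrite("pics/crop2.png",cv2.resize(b[120:250,180:300],None,fx=4,fy=4,interpolation=cv2.INTER_CUBIC))
E
```

```text
(no output)
```

View pics/crop.png

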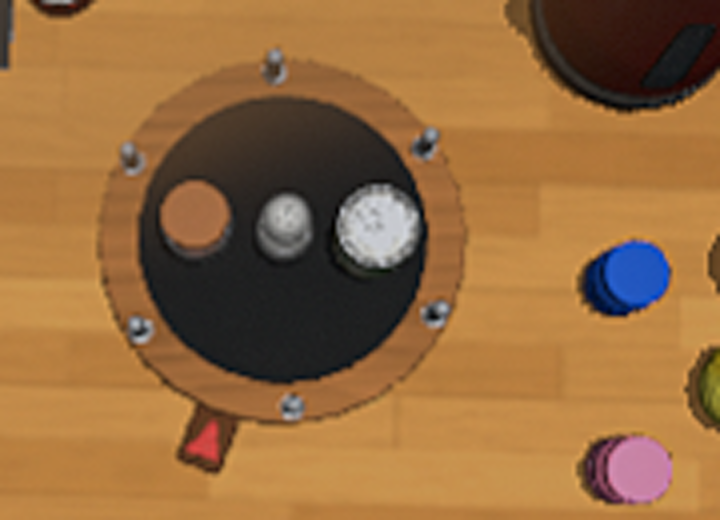

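View pics/crop2.png

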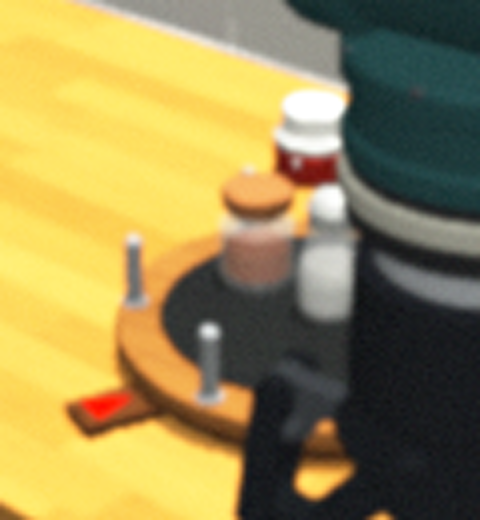

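Zoomed crop: cork jar on the left at (195,215), tin on the right at (378,225) with a white top, arrow at (207,440) and six posts around the rim. The tray has to turn counterclockwise by roughly 65°.

```bash
cat >> h.py <<'E'
def measure(a,ci):
    hsv=cv2.cvtColor(a,cv2.COLOR_RGB2HSV);H,S,V=[hsv[...,i].astype(int) for i in range(3)]
    roi=np.zeros(H.shape,bool);roi[115:235,205:320]=True
    dark=(roi&(V<60)).astype(np.uint8)
    n,l,s,ce=cv2.connectedComponentsWithStats(dark);i=1+np.argmax(s[1:,4])
    pts=np.argwhere(l==i)[:,::-1].astype(np.float32)
    e=cv2.fitEllipse(cv2.convexHull(pts));print("disc",e)
    ax=pt("top",*e[0],0.031,ci);print("axis",ax)
    red=roi&((H<6)|(H>174))&(S>150)&(V>120);rb=max(blobs(red),key=lambda b:b[1]);print("red",rb)
    ar=pt("top",*rb[0],0.010,ci);d=ar-ax;fa=np.degrees(np.arctan2(d[1],d[0]));print("arrow",ar,"r",np.hypot(*d[:2]),"front deg",fa)
    inner=np.zeros(H.shape,np.uint8);cv2.ellipse(inner,(e[0],(e[1][0]-2,e[1][1]-2),e[2]),1,-1)
    br=(inner>0)&(S>90)&(V>90)&(H<20);bb=max(blobs(br),key=lambda b:b[1]);print("cork",bb)
    j=pt("top",*bb[0],0.101,ci);d=j-ax;ja=np.degrees(np.arctan2(d[1],d[0]));print("jar",j,"r",np.hypot(*d[:2]),"deg",ja,"to turn",(fa-ja+180)%360-180)
    return ax,fa,ja
E
python3 - <<'E'
from h import *
a=cv2.imread("pics/top.png")[:,:,::-1].copy();ci=eyes.camera_info("top")
ax,fa,ja=measure(a,ci)
for x,y in [(274,52),(431,136),(438,311),(292,402),(139,324),(127,153)]:
    p=pt("top",190+(x+.5)/4-.5,110+(y+.5)/4-.5,.078,ci);d=p-ax;print("post",p[:2].round(3),np.hypot(*d[:2]).round(3),np.degrees(np.arctan2(d[1],d[0])).round(1))
s=monitor.read_state();print(s["time"],s["tool_pos"],s["orientation"].round(2).tolist())
E
```

```text
disc ((260.36773681640625, 169.60537719726562), (70.49995422363281, 71.38710021972656), 92.54837799072266)
axis [ 0.57963743 -0.10152053  0.031     ]
red ([241.3, 220.2], 53)
arrow [ 0.42560763 -0.04780193  0.01      ] r 0.16312838084053766 front deg 160.77354729667343
cork ([238.2, 163.2], 237)
jar [ 0.58521415 -0.03671846  0.101     ] r 0.065041591639324 deg 85.08137691031855 to turn 75.69217038635486
post [ 0.711 -0.09 ] 0.132 4.8
post [ 0.652 -0.207] 0.128 -55.5
post [ 0.524 -0.214] 0.126 -116.5
post [ 0.455 -0.11 ] 0.125 -176.1
post [0.508 0.002] 0.125 124.7
post [0.633 0.015] 0.128 65.3
0.1 [ 0.12262949 -0.51019112  0.2051615 ] [[0.97, 0.23, -0.0], [0.23, -0.97, 0.0], [0.0, -0.0, -1.0]]
```

```bash
python3 -m jog '[30,40,0,0, 60,80,0,-2, 90,120,0,-4, 115,152,0,-6, 140,184,0,-8, 165,216,0,-10, 190,248,0,-12, 215,280,0,-14, 240,312,0,-15, 265,344,0,-16, 290,376,0,-17, 310,405,0,-18, 325,425,0,-18, 332,435,0,-18, 332,435,0,-18, 332,435,0,-18]' 0; python3 - <<'E'
from h import *
cv2.imwrite("pics/s2.png",eyes.read_camera("scene")[:,:,::-1]);print(monitor.read_state()["q"])
E
```

```text
time: 1.43
tool_pos: [0.4546, -0.075, 0.2052]
orientation: [[0.997, -0.076, -0.001], [-0.076, -0.997, 0.0], [-0.001, -0.0, -1.0]]
contact_force: [-0.3, 0.4, 0.3]
finger_gap: -0.0002
gripper_force: 0.0
[-3.42085373e-01  1.53277598e-01 -1.94758482e-01  1.22342411e+00
 -2.39255722e-04  2.87740204e+00]
```

View pics/s2.png

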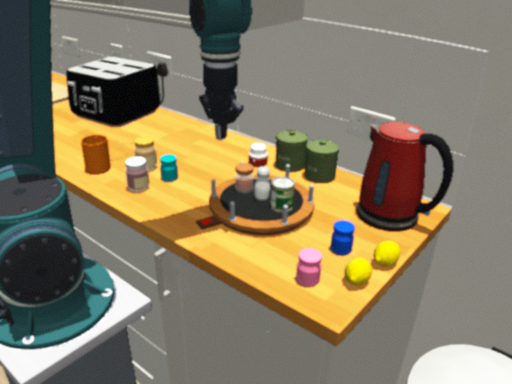

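The scene view shows the closed gripper above the tray front. The cork jar is at (244,178) and the green tin at (283,192), and nothing is in the way, so I'll descend beside the front post.

```bash
python3 -m jog '[0,0,-35,0, 0,0,-70,0, 0,0,-100,0, 0,0,-125,0, 0,0,-142,0, 0,0,-149,0, 0,0,-149,0, 0,0,-149,0]' 0; python3 - <<'E'
import numpy as np
p0=np.array([580-.0,-101])
s=np.array([454.6,-75])
for t in [*range(172,252,4),246]:
    p=p0+128*np.array([np.cos(np.radians(t)),np.sin(np.radians(t))]);print(t,(p-s).round(1))
E
```

```text
time: 2.15
tool_pos: [0.4547, -0.0762, 0.0573]
orientation: [[0.997, -0.079, 0.0], [-0.079, -0.997, -0.0], [0.0, 0.0, -1.0]]
contact_force: [-0.6, 0.8, 1.3]
finger_gap: 0.0002
gripper_force: 0.0
172 [-1.4 -8.2]
176 [ -2.3 -17.1]
180 [ -2.6 -26. ]
184 [ -2.3 -34.9]
188 [ -1.4 -43.8]
192 [  0.2 -52.6]
196 [  2.4 -61.3]
200 [  5.1 -69.8]
204 [  8.5 -78.1]
208 [ 12.4 -86.1]
212 [ 16.8 -93.8]
216 [  21.8 -101.2]
220 [  27.3 -108.3]
224 [  33.3 -114.9]
228 [  39.8 -121.1]
232 [  46.6 -126.9]
236 [  53.8 -132.1]
240 [  61.4 -136.9]
244 [  69.3 -141. ]
248 [  77.5 -144.7]
246 [  73.3 -142.9]
```

```bash
python3 -m jog '[-1,-4,0,0, -1,-8,0,0, -2,-12,0,0, -2,-17,0,1, -2,-21,0,2, -2,-26,0,4, -2,-30,0,6, -2,-35,0,8, -2,-39,0,10, -1,-44,0,12, -1,-48,0,14, 0,-53,0,16, 1,-57,0,18, 2,-61,0,20, 4,-66,0,22, 5,-70,0,24, 7,-74,0,26, 8,-78,0,28, 10,-81,0,30, 12,-84,0,31]' 0
```

```text
time: 3.82
tool_pos: [0.4668, -0.1602, 0.057]
orientation: [[0.894, 0.448, 0.001], [0.448, -0.894, -0.0], [0.0, 0.001, -1.0]]
contact_force: [1.2, -0.1, -0.1]
finger_gap: -0.0002
gripper_force: 0.0
```

```bash
python3 -m jog '[2,-4,0,1, 4,-8,0,3, 6,-12,0,5, 9,-16,0,7, 12,-20,0,10, 15,-24,0,12, 18,-27,0,14, 21,-31,0,16, 25,-34,0,18, 28,-37,0,20, 32,-40,0,22, 35,-43,0,24, 38,-45,0,26, 42,-48,0,28, 45,-50,0,30, 49,-53,0,32, 52,-54,0,34, 54,-56,0,35, 56,-57,0,36, 57,-57,0,36]' 0
python3 - <<'E'
from h import *
a=eyes.read_camera("top");cv2.imwrite("pics/t3.png",a[:,:,::-1])
cv2.imwrite("pics/t3c.png",cv2.resize(a[110:260,170:350,::-1],None,fx=4,fy=4,interpolation=cv2.INTER_CUBIC))
E
```

```text
time: 5.48
tool_pos: [0.5239, -0.2168, 0.0566]
orientation: [[0.461, 0.887, 0.0], [0.887, -0.461, -0.0], [-0.0, 0.0, -1.0]]
contact_force: [0.3, -0.5, 0.8]
finger_gap: -0.0002
gripper_force: 0.0
```

View pics/t3c.png

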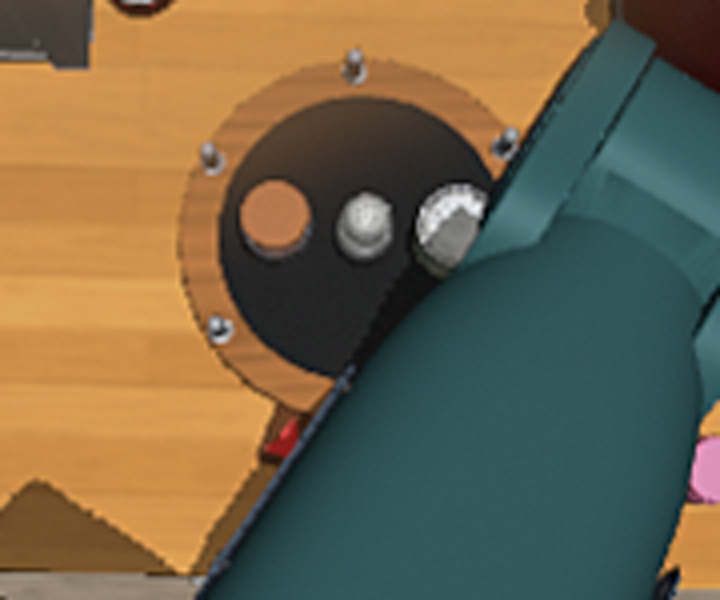

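The tray hasn't turned. The jar is at crop (275,215), the same place as before once the crop offset is removed. I need to see where the finger is.

```bash
python3 - <<'E'
from h import *
b=eyes.read_camera("scene");w=eyes.read_camera("wrist")
im=np.hstack([cv2.resize(b[120:250,180:310,::-1],(390,390),interpolation=cv2.INTER_CUBIC),cv2.resize(w[:,:,::-1],(400,300))]) if 0 else None
c=np.zeros((390,795,3),np.uint8);c[:,:390]=cv2.resize(b[120:250,180:310,::-1],(390,390),interpolation=cv2.INTER_CUBIC);c[:300,395:]=cv2.resize(w[:,:,::-1],(400,300))
cv2.imwrite("pics/sw.png",c)
def proj(P,n):
    ci=eyes.camera_info(n);T=ci["camera_from_world"];K=np.array([[ci["fx"],0,ci["cx"]],[0,ci["fy"],ci["cy"]],[0,0,1]])
    return cv2.projectPoints(np.array([P],float),cv2.Rodrigues(T[:3,:3])[0],T[:3,3],K,ci["distortion"])[0].ravel()
s=monitor.read_state();tp=np.array(s["tool_pos"])-[0,0,.011]
print("tip crop",(proj(tp,"scene")-[180,120])*3,"wrist",proj(tp,"wrist")*400/512+[395,0])
print("axis",(proj([.58,-.101,.031],"scene")-[180,120])*3)
E
```

```text
tip crop [307.30930647 288.6853637 ] wrist [593.89793005 176.15776097]
axis [238.7934845  230.56016783]
```

View pics/sw.png

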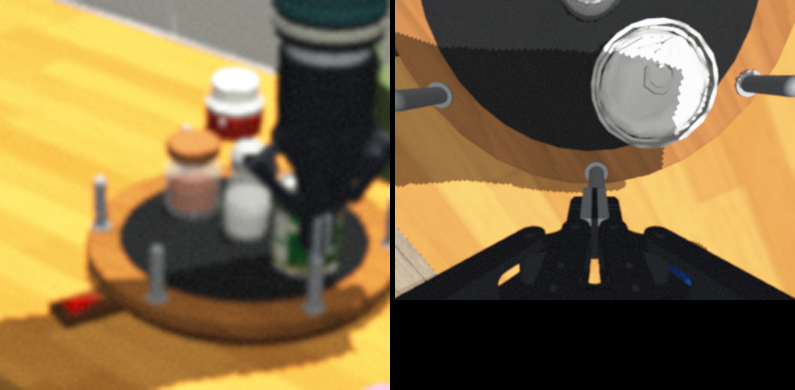

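```bash
python3 - <<'E'
from h import *
b=eyes.read_camera("scene");w=eyes.read_camera("wrist")
def proj(P,n):
    ci=eyes.camera_info(n);T=ci["camera_from_world"];K=np.array([[ci["fx"],0,ci["cx"]],[0,ci["fy"],ci["cy"]],[0,0,1]])
    return cv2.projectPoints(np.array([P],float),cv2.Rodrigues(T[:3,:3])[0],T[:3,3],K,ci["distortion"])[0].ravel()
s=monitor.read_state();tp=np.array(s["tool_pos"]);print(tp)
def mk(img,n,x0,y0,wd,ht,f):
    c=cv2.resize(img[y0:y0+ht,x0:x0+wd,::-1],None,fx=f,fy=f,interpolation=cv2.INTER_CUBIC)
    o=np.array([x0,y0])
    for P,col in ((tp-[0,0,.011],(0,0,255)),(tp+[0,0,.03],(0,255,255)),(np.array([.524,-.214,.031]),(255,0,0)),(np.array([.524,-.214,.08]),(255,0,255))):
        q=(proj(P,n)-o)*f; print(n,q.round(0)); cv2.circle(c,tuple(int(v) for v in q),3,col,-1)
    return c
A=mk(b,"scene",240,150,75,100,5);B=mk(w,"wrist",190,170,130,160,3)
c=np.zeros((500,790,3),np.uint8);c[:A.shape[0],:A.shape[1]]=A;c[:B.shape[0],385:385+B.shape[1]]=B
cv2.imwrite("pics/z.png",c)
E
```

```text
[ 0.5235119  -0.21636378  0.05659067]
scene [212. 331.]
scene [217. 258.]
scene [207. 354.]
scene [213. 268.]
wrist [194. 166.]
wrist [193. 267.]
wrist [191. 129.]
wrist [189. 234.]
```

View pics/z.png

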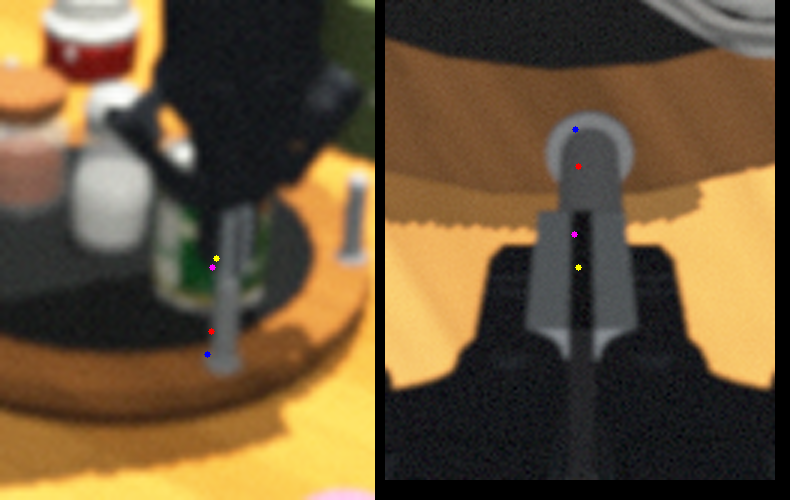

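The fingertips look as if they sit just above the post tops, about 35–40 mm higher than the reported TCP implies, so they passed over the posts. I'll lift, go back to the gap before the front post, descend 10 mm lower than before and check with the wrist camera.

```bash
python3 -m jog '[0,0,25,0, 0,0,40,0, -7,14,40,-6, -14,28,40,-12, -21,42,40,-18, -28,56,40,-24, -35,70,40,-30, -42,84,40,-36, -49,98,40,-42, -56,112,40,-48, -63,126,40,-54, -70,137,40,-60, -70,137,40,-66, -70,137,20,-66, -70,137,5,-66, -70,137,-5,-66, -70,137,-10,-66, -70,137,-10,-66]' 0
python3 - <<'E'
from h import *
def proj(P,n):
    ci=eyes.camera_info(n);T=ci["camera_from_world"];K=np.array([[ci["fx"],0,ci["cx"]],[0,ci["fy"],ci["cy"]],[0,0,1]])
    return cv2.projectPoints(np.array([P],float),cv2.Rodrigues(T[:3,:3])[0],T[:3,3],K,ci["distortion"])[0].ravel()
b=eyes.read_camera("scene");w=eyes.read_camera("wrist")
s=monitor.read_state();tp=np.array(s["tool_pos"])
q=proj(tp-[0,0,.011],"scene");print(q)
x0,y0=190,140
A=cv2.resize(b[y0:y0+100,x0:x0+80,::-1],None,fx=5,fy=5,interpolation=cv2.INTER_CUBIC)
cv2.circle(A,tuple(int(v) for v in (q-[x0,y0])*5),2,(255,0,255),-1)
c=np.zeros((500,800,3),np.uint8);c[:,:400]=A;c[:300,400:]=cv2.resize(w[:,:,::-1],(400,300))
cv2.imwrite("pics/y.png",c)
E
```

```text
time: 7.23
tool_pos: [0.453, -0.0792, 0.0459]
orientation: [[0.998, -0.061, -0.001], [-0.061, -0.998, 0.0], [-0.001, -0.0, -1.0]]
contact_force: [-0.6, -0.2, 0.3]
finger_gap: -0.0001
gripper_force: 0.0
[221.18531871 211.15629307]
```

View pics/y.png

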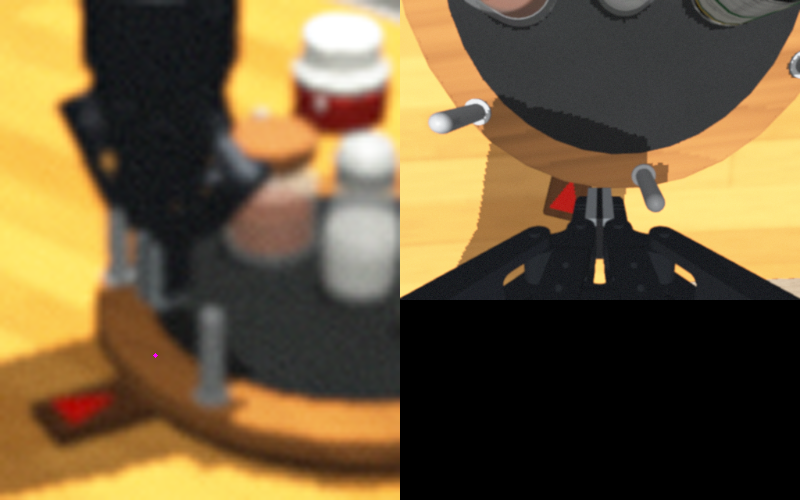

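In the scene crop the fingertips end about 9 px above the predicted spot, so they are about 25 mm higher than nominal. In the wrist view they also sit slightly outward of the post. I'll go lower and a little inward, watching the force.

```bash
python3 -m jog '[3,0,-3,0, 5,0,-5,0, 5,0,-5,0]' 0 | grep -E "time|pos|contact"; python3 -m jog '[0,0,-3,0, 0,0,-6,0, 0,0,-7,0, 0,0,-7,0]' 0 | grep -E "time|pos|contact"
```

```text
time: 7.58
tool_pos: [0.4592, -0.0796, 0.0415]
contact_force: [-0.4, -0.7, 0.4]
time: 7.92
tool_pos: [0.4584, -0.0794, 0.0342]
contact_force: [0.4, 0.3, -0.7]
```

```bash
python3 -m jog '[-1,-4,0,0, -1,-9,0,0, -2,-13,0,1, -2,-17,0,2, -2,-21,0,4, -2,-26,0,6, -2,-30,0,8, -1,-35,0,10, -1,-39,0,12, 0,-43,0,14, 1,-48,0,16, 2,-52,0,18, 3,-56,0,20, 4,-60,0,22, 6,-64,0,24, 7,-68,0,26, 9,-72,0,28, 11,-76,0,30, 11,-76,0,30]' 0
python3 - <<'E'
from h import *
a=eyes.read_camera("top");ci=eyes.camera_info("top")
H,S,V=[x.astype(int) for x in cv2.split(cv2.cvtColor(a,cv2.COLOR_RGB2HSV))]
ax=np.array([.580,-.101,0])
m=(S>90)&(V>90)&(H<20);yy,xx=np.mgrid[:384,:512];m&=np.hypot(xx-260.4,yy-169.6)<34
for b in blobs(m,40):
    d=pt("top",*b[0],.101,ci)-ax;print(b,np.hypot(*d[:2]),np.degrees(np.arctan2(d[1],d[0])))
E
```

```text
time: 9.5
tool_pos: [0.4699, -0.1565, 0.0346]
orientation: [[0.894, 0.447, 0.0], [0.447, -0.894, -0.0], [0.0, 0.0, -1.0]]
contact_force: [0.2, 0.1, -0.1]
finger_gap: 0.0002
gripper_force: 0.0
([240.2, 175.0], 240) 0.06420801742078014 116.25764884753885
```

The tray is now moving: the jar went from 85° to 116°, with the front at 161°.

```bash
python3 -m jog '[2,-3,0,2, 4,-6,0,4, 6,-10,0,6, 8,-14,0,8, 11,-17,0,10, 13,-21,0,12, 16,-24,0,14, 19,-27,0,16, 22,-30,0,18, 25,-34,0,20, 28,-36,0,22, 31,-39,0,24, 34,-42,0,26, 38,-45,0,28, 41,-47,0,30, 45,-50,0,32, 49,-52,0,34, 52,-54,0,36, 54,-55,0,37, 55,-55,0,37]' 0 | grep -E "time|pos|contact"
python3 - <<'E'
from h import *
a=eyes.read_camera("top");ci=eyes.camera_info("top")
H,S,V=[x.astype(int) for x in cv2.split(cv2.cvtColor(a,cv2.COLOR_RGB2HSV))]
ax=np.array([.580,-.101,0])
m=(S>90)&(V>90)&(H<20);yy,xx=np.mgrid[:384,:512];m&=np.hypot(xx-260.4,yy-169.6)<34
for b in blobs(m,40):
    d=pt("top",*b[0],.101,ci)-ax;print(b,np.hypot(*d[:2]),np.degrees(np.arctan2(d[1],d[0])))
E
```

```text
time: 11.22
tool_pos: [0.5246, -0.2106, 0.0346]
contact_force: [-0.4, -0.3, -0.0]
([250.0, 185.3], 236) 0.0639324856535258 153.00428488467202
```

```bash
python3 -m jog '[3,-2,0,2, 6,-4,0,3, 9,-5,0,5, 12,-7,0,6, 14,-8,0,7, 15,-8,0,8, 15,-8,0,8, 11,-6,0,8, 6,-4,0,8, -2,0,0,8, -2,0,0,8, -2,0,30,8, -2,0,60,8, -2,0,95,8, -10,-5,130,8, -40,-25,140,8, -75,-45,140,8, -110,-65,140,8, -140,-85,140,8, -150,-95,140,8]' 0 | grep -E "time|pos|contact"
python3 - <<'E'
from h import *
a=eyes.read_camera("top");ci=eyes.camera_info("top")
measure(a,ci)
cv2.imwrite("pics/f.png",cv2.resize(a[110:250,190:370,::-1],None,fx=4,fy=4,interpolation=cv2.INTER_CUBIC))
E
```

```text
time: 12.93
tool_pos: [0.3713, -0.3064, 0.175]
contact_force: [1.1, 0.9, 0.4]
disc ((260.9566650390625, 171.3223419189453), (66.08065795898438, 72.0112075805664), 74.28489685058594)
axis [ 0.57444214 -0.1034371   0.031     ]
red ([241.1, 220.3], 54)
arrow [ 0.42528685 -0.04720156  0.01      ] r 0.15940431908233615 front deg 159.3422127719361
cork ([253.0, 186.5], 237)
jar [ 0.51986067 -0.08054765  0.101     ] r 0.059186687782148736 deg 157.24862617625516 to turn 2.0935865956809323
```

View pics/f.png

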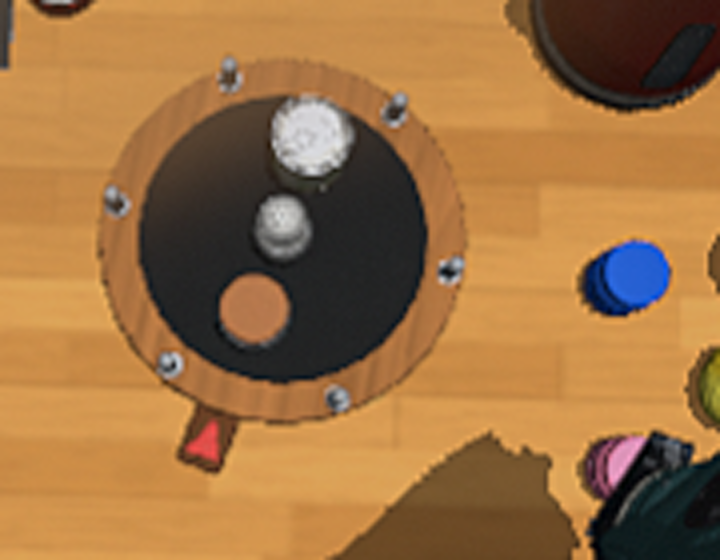

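The jar is directly behind the arrow (161° against 161° about the axis). The tin and shaker are upright and the arm is clear.

```bash
python3 -c "
from cell import bot
print(bot.hand_in())"
```

```text
the job is handed in; nothing more can be done
None
```

I turned the tray until the cork jar stood squarely behind the red arrow (about 0.4° off by the last camera measurement), with both jar and tin untouched and upright, and handed the job in at about 13 s; the hand-in gave no verdict.

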